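# Lock a quarter-turn bench stop into a strut

## Robot

A 7-joint arm with a two-finger parallel gripper is mounted at the origin on the work surface. World frame = base frame: x ahead of the robot, y to its left, z up, the work surface at z = 0. Lengths are in mm, angles in rad, forces in N, time in s.
With the tool pointing down it reaches from about 350 to 900 mm from the base axis. Payload 19.9 kg.
Tool frame: the origin (TCP) lies midway between the tips of the shut fingers; the grasp point (between the pads) lies 19 mm behind it; z points along the fingers, y is the line along which they close (so a half turn about z gives the same grasp; the last joint's range is limited). The gripper opens to 85 mm and grips with 20 to 120 N. Pads are 22 mm wide; open, the fingers measure 114 mm over their backs; the gripper's body (76 mm by 85 mm) begins 54 mm behind the grasp point. The pads swing forward as they close: fully open they stand 13 mm farther back than shut.
Start: joints at [-1.252, 0.417, -0.01, 1.614, 0.005, 1.111, -0.053], TCP at [220.043, 584.964, 231.26] pointing down, gripper open.
Joint ranges: [-2.81, 2.81], [-0.39, 2.02], [-1.27, 1.25], [0.06, 2.57], [-1.19, 4.33], [0.19, 2], [-2.82, 2.82]. Speed limits (rad/s): [1.89, 1.89, 2.39, 2.39, 3.01, 3.01, 3.01].

## Interface

Orientations are given as a unit quaternion [w, x, y, z].
In Python, from station import bot gives the robot as it stands.
- The arm moves only by the tool play_rows, never from a script. Its argument "rows" is a list of rows, each a list of 6 numbers: the shift along the tool's x, y, z in mm, then the turn, a rotation vector about the tool's x, y, z in degrees. A call has exactly 8 rows; each row shifts and turns the commanded pose from where the row before left it, along the tool's axes as they then stand; what a row does not reach is not made up. A row lasts 1/10 s, in which the tool goes at most 50 mm and 8.59 degrees, less where a joint would pass 70% of its speed; a pose out of reach is approached as far as the arm can. A call is refused whole if a number of a shift passes 50 or a number of a turn 8.59, either way. A call with a gripper value outside its range is refused whole. "gripper" is the opening in per cent of the stroke, from 0 (shut) to 100 (fully open), set as the call begins (left out, the last holds). The fingers move at their own pace and stop on an object; "force" is the grip in N (left out, the last holds). Time passes only in rows, so rows that do not move let the fingers close, or fill a call up. It gives the time, the measured TCP pose, the force, the opening and the grip force at its end, in the units of the state.
- bot.state(): the state, without advancing time (a new reading comes with each control period).
- bot.grab_frame(name): name is "scene" or "top"; returns a dict with "image" (420x560x3 uint8, red, green, blue), "z_map" (420x560 float32, mm along the optical axis (not along the pixel's ray), 0 where there is no reading), "fx", "fy", "cx", "cy" (pixels), "world_to_cam" (4x4, takes a point from world to camera coordinates). Camera axes: x right, y down, z forward; pixel columns grow to the right and rows downward; lengths in mm; the calibration is good to about 2 mm. A picture is of the moment at which its call begins.
- bot.close_job(): hands the job in; it is judged then, once.
Trained networks look in the newest picture that a camera, given by its name, has taken for a name from the list of things; names that differ only in an ending like _2 or _b are one class to them, and where a whole thing is asked for, a point or a joint stands for the part that bears it (a point fixed in the world has none). Each returns a list of dicts, best first, with "p" (0 to 1); they miss things now and then, are a little off and sometimes report something else, mostly with a low value. They report only what shows in the picture. A call takes as long as a camera call. They do not tell look-alikes from the thing itself.
- bot.find_in(name, camera): "extent" ([centre column, centre row, width, height] in pixels, round what is visible of it).
- bot.trace(name, camera): "pixels" (420x560 bool, what is visible of it) and "extent" ([centre column, centre row, width, height] in pixels, round what is visible of it).
The state is a dict: "time_s": time; "q": joint angles; "qd": joint speeds; "effort": joint torques, N m; "tool_pos": TCP position; "tcp_rot": TCP orientation; "ft_force": force on the tool from outside, world axes, zero at the start; "wrist_torque": the same for the moment, N m; "width": finger opening in mm; "gripper_force": force on a finger pad.
Only numpy, scipy, OpenCV 4.12 (cv2) and the standard library are available. Lean on these libraries where they do the work, as an engineer would, in place of code of your own. Each camera call takes 0.05 s, during which the arm holds its last target. There are 200 camera calls.

## Task

Take the red-handled bench stop out of its wooden rack, feel for the mouth of the strut in the plywood jig bed and gently lower the stop's hammer head into it lengthways. Press it down against the spring strip inside, turn it a quarter turn, and let go so that it springs up and its teeth catch behind the strut's lips. Never ram it or lean hard on the strut, and leave the glue bottle, tape measure and wood offcut where they are.

Things in the scene. Friction and masses are not known exactly. Their poses are not given: they have to be found in the camera images.
- stop: Loose bench stop, 77 mm tall, about 0.12 kg. Steel hammer head at the bottom: 32 mm long (own x), 12 mm wide (own y), 7 mm thick; on top at each end a tooth 3 mm high (12.5 to 16 mm from the axis; tops 10 mm above the underside). Origin: centre of the head's underside, z up. It starts upright in the rack, origin 5 mm above the bench.
- grip (a point): Centre of the stop's red plastic grip, on its axis, 56 mm above the head's underside. The grip is 44 mm along the stop's x, 16 mm along its y (pinch here), from 35 to 77 mm above the underside, parallel to the head, with a white line along x on top. Below it is a round steel stem 11 mm thick.
- rack: Fixed wooden rack block 70 x 50 mm, 20 mm high, with a pocket 36 mm (own x) x 16 mm (own y), 15 mm deep, where the stop stands, its head along the rack's x. Origin: centre of its underside on the bench.
- bed: Fixed plywood jig bed 220 mm (own x) x 130 mm (own y), wooden rails 30 mm high. In the 65 mm groove between them lies a metal strut, 45 mm wide, 216 mm long, along own x. IT HAS SIDE PLAY: it lies anywhere from 9 mm left to 9 mm right (own y) of the bed's centre line, not measured, new each time: see or feel where. It is stiff to push (over 40 N). Origin: centre of underside.
- strut_top (a point): Point of the bed above its centre line (NOT the strut's), at the height of the strut's top, 42 mm above the bench; axes as the bed's. The strut's mouth on top is 14 mm wide between two lips, along its own centre line; black caps shut its ends. Lips are 3 mm thick, with edges 3 mm thick turned down at the mouth to 7 mm below the top. The channel inside is 40 mm wide.
- press_depth (a point): On the bed's centre line, 22 mm above the bench: height of the stop's underside, pressed down for turning (within 1 mm), teeth below the lip edges. In the strut a yellow strip on a spring, 1 N per mm, begins 6 mm below the strut's top and gives 16 mm; about 14 N here. The strut lies on rubber and sinks 1 mm under this. Over 40 N between stop and strut or strip spoils it. Turn either way.
- locked_depth (a point): On the bed's centre line, 28 mm above the bench: height of the stop's underside when, turned square across the strut and let go, the spring has lifted it and its teeth stand behind the lip edges. A stop not turned springs out higher; one badly turned stays about 3 mm lower. Any place along the strut will do.
- glue: Bystander: loose white glue bottle, 56 mm across, 150 mm tall, upright. Origin: centre of its base.
- tape: Bystander: loose yellow tape measure, 60 x 34 mm, 55 mm tall. Origin: centre of its underside.
- offcut: Bystander: loose wood offcut, 55 x 100 mm, 30 mm high. Origin: centre of its underside.
Mind the look-alikes: they are no part of the job. What is meant by the stop is not black, purple or turquoise, and is the smaller of those in its own colour.

How it is judged (in metres and radians):
On the way, in this order (a step that is already met when the one before it is completed fails the run):
1. the head is lowered into the strut's mouth lengthways (underside at least 8 mm below the strut's top, head along the strut within 0.25 rad) (z of stop in the frame of bed below 0.034 m and angle between the x axis of stop and the x axis of bed, either way round below 0.25 rad and y of stop in the frame of bed between -0.012 and 0.012 m and x of stop in the frame of bed between -0.1 and 0.1 m), for 0.05 s.
2. pressed down, the stop is turned across the strut (underside at least 12 mm below the strut's top, head within 0.35 rad of square) (z of stop in the frame of bed below 0.03 m and angle between the x axis of stop and the y axis of bed, either way round below 0.35 rad and y of stop in the frame of bed between -0.012 and 0.012 m and x of stop in the frame of bed between -0.1 and 0.1 m), for 0.1 s.
At the end, for the whole second after the job is handed in: Stop released, at rest in the strut, upright within 0.12 rad, head square across within 0.25 rad, underside 12.5 to 15.8 mm below the strut's top, within 12 mm of the bed's centre line and 100 mm of its middle; glue, tape, offcut within 30 mm of where they stood (z of stop in the frame of bed between 0.0262 and 0.0295 m and angle between the x axis of stop and the y axis of bed, either way round below 0.25 rad and angle between stop's own z axis and vertical below 0.12 rad and linear speed of stop below 0.02 m/s and distance of each of glue, tape, offcut from where it was at the start of the episode below 0.03 m and y of stop in the frame of bed between -0.012 and 0.012 m and x of stop in the frame of bed between -0.1 and 0.1 m); the robot touches nothing.
It fails at once if the stop is pressed or pushed against the bed, strut or strip with more than 40 N (contact force between stop and bed above 40 N).
It fails at once if the glue bottle is moved by 30 mm or tipped (distance of glue from where it was at the start of the episode above 0.03 m or angle between glue's own z axis and vertical above 0.5 rad).
It fails at once if the tape measure is moved by 30 mm (distance of tape from where it was at the start of the episode above 0.03 m).
It fails at once if the offcut is moved by 30 mm (distance of offcut from where it was at the start of the episode above 0.03 m).
It also fails if it takes over 64 s, if anything falls off the work surface, if the arm or the gripper's body presses on something with over 40 N, if the wrist force passes 120 N, or if a joint passes its speed limit or range.

## Working session

There is one attempt and no reset: what is moved stays moved. The work goes in short steps, Python scripts to look and compute and a tool call to move; the robot and the scene stay as the last step left them, time stands still between calls to the robot, and variables do not carry over. Pictures are saved under pics/ and viewed, at most 10 in all, crops included, and the job is handed in when it is done.

Besides the shell and the picture viewer there is one more tool, called after ">>>" as name(argument=value, ...), one argument or row to a line, values as JSON. play_rows: Moves the arm, as the interface text tells. Its arguments: {"type":"object","properties":{"rows":{"type":"array"},"gripper":{"type":"number"},"force":{"type":"number"}},"required":["rows"]}

```bash
mkdir -p pics; cat > h.py <<'E'
import numpy as np,cv2
from station import bot
def world(f,mask=None):
    z=f["z_map"].astype(float);v,u=np.mgrid[:420,:560]
    P=np.stack([(u-f["cx"])/f["fx"]*z,(v-f["cy"])/f["fy"]*z,z],-1)
    T=np.linalg.inv(f["world_to_cam"]);return P@T[:3,:3].T+T[:3,3]
E
python3 - <<'E'
from h import *
s=bot.state();print(s)
ims=[]
for c in("scene","top"):
    f=bot.grab_frame(c);np.savez(c,**f);W=world(f)
    print(c,f["world_to_cam"].round(2).tolist(),f["fx"])
    cv2.imwrite(f"pics/{c}0.png",f["image"][:,:,::-1])
    for n in("stop","rack","bed","glue","tape","offcut"):
        for d in bot.trace(n,c)[:4]:
            m=d["pixels"]&(f["z_map"]>0);w=W[m]
            print(n,round(d["p"],2),np.round(d["extent"]),np.median(w,0).round() if len(w) else 0, np.percentile(w[:,2],98).round() if len(w) else 0, np.median(f["image"][m],0))
E
```

```text
{'time_s': 0.0, 'q': array([-1.25250604,  0.41799576, -0.01032908,  1.61418907,  0.00470105,
        1.11071198, -0.05298962]), 'qd': array([ 0.00167804, -0.00093626,  0.00124596,  0.00046155,  0.00143661,
       -0.00108207, -0.00012824]), 'effort': array([ 3.38944301e-04, -8.64459729e+01,  6.79074135e-01, -4.34894872e+01,
        1.91239826e-02,  7.50798587e-03, -2.16598033e-05]), 'tool_pos': array([219.91778109, 584.64447876, 230.64030018]), 'tcp_rot': array([-7.26981758e-05,  1.78905222e-01,  9.83866105e-01, -6.35910650e-04]), 'ft_force': array([-0.44616487,  0.54816626,  0.17404728]), 'wrist_torque': array([0.00921641, 0.00263929, 0.04690665]), 'gripper_force': 0.0, 'width': 84.87095232622816}
scene [[0.85, 0.53, -0.02, -499.03], [0.35, -0.58, -0.74, -176.95], [-0.4, 0.62, -0.67, 1283.94], [0.0, 0.0, 0.0, 1.0]] 481.38197148725925
stop 0.96 [193. 302.  38.  47.] [ 596. -282.   76.] 102.0 [79. 40. 38.]
stop 0.83 [212. 265.  21.  30.] [ 563. -195.   63.] 82.0 [84. 40. 39.]
stop 0.62 [270. 254.  16.  45.] [ 634. -117.   55.] 77.0 [40. 39. 39.]
stop 0.58 [198. 234.  20.  38.] [ 482. 
[... 572 characters left out ...]
0.0, 0.0, 1.0]] 413.1457869076936
stop 0.71 [377. 205.  23.  25.] [ 586. -271.   96.] 105.0 [115.   44.   39.5]
stop 0.71 [321. 250.  19.  13.] [ 474. -131.   76.] 80.0 [102.  74. 127.]
stop 0.71 [370. 255.  29.  14.] [ 462. -246.  108.] 114.0 [ 29. 131. 129.]
stop 0.52 [342. 216.   5.  17.] [ 556. -184.   80.] 85.0 [148.  60.  47.]
rack 0.82 [343. 218.  20.  25.] [ 541. -178.   19.] 23.0 [157. 124.  79.]
bed 0.78 [253. 230.  66.  89.] [525.  56.  31.] 45.0 [119.  79.  40.]
glue 0.78 [137. 239.  37.  22.] [490. 347.  98.] 151.0 [84.5 84.  78. ]
tape 0.73 [407. 236.  22.  28.] [ 515. -361.   52.] 57.0 [185. 154.   0.]
offcut 0.98 [308. 163.  39.  28.] [716. -98.  29.] 33.0 [177.5 141.   89. ]
```

View pics/top0.png

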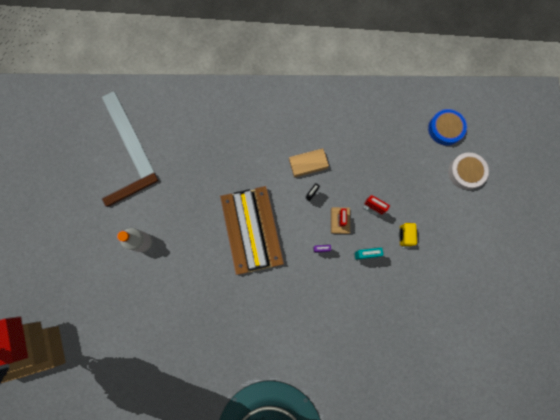

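View pics/scene0.png

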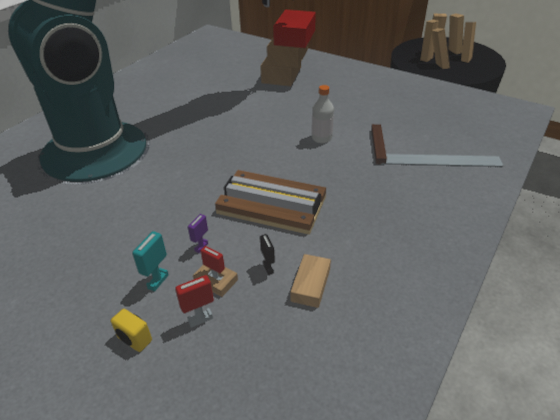

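```bash
python3 - <<'E'
from h import *
for c in("top","scene"):
    f=dict(np.load(c+".npz"));W=world(f);im=f["image"].astype(int);r,g,b=im[...,0],im[...,1],im[...,2]
    ok=f["z_map"]>0
    def rect(m,n,zp=None):
        p=W[m][:,:2].astype(np.float32)
        if len(p)<4:print(n,len(p));return
        q=cv2.minAreaRect(p);d=p-p.mean(0);ev,V=np.linalg.eigh(np.cov(d.T))
        print(c,n,len(p),"mean",W[m].mean(0).round(1),"rect",np.round(q[0],1),np.round(q[1],1),round(q[2],1),"pca deg",np.degrees(np.arctan2(V[1,1],V[0,1])).round(1))
    near=lambda x,y,R:ok&(np.hypot(W[...,0]-x,W[...,1]-y)<R)
    red=(r>1.6*g)&(r>1.6*b)
    rect(near(560,-188,45)&red&(W[...,2]>76),"griptop")
    rect(near(560,-188,45)&(W[...,2]>50),"grip>50")
    rect(near(560,-188,50)&(W[...,2]>14)&(W[...,2]<26),"racktop")
    bed=near(530,45,135)
    rect(bed&(W[...,2]>12),"bed all")
    yel=bed&(r>1.5*b)&(g>1.5*b)&(g>0.75*r)&(W[...,2]>20)
    rect(yel,"yellow")
    gray=bed&(abs(r-b)<25)&(r>80)&(W[...,2]>36)
    rect(gray,"lips")
    brown=bed&(r>1.3*g)&(W[...,2]>24)&(W[...,2]<38)
    rect(brown,"rails")
    x0,x1,y0,y1=(210,300,175,285) if c=="top" else (205,335,160,240)
    k=cv2.resize(f["image"][y0:y1,x0:x1,::-1],None,fx=5,fy=5,interpolation=cv2.INTER_CUBIC);
    cv2.imwrite(f"pics/{c}_bed.png",k)
t=cv2.imread("pics/top_bed.png");s=cv2.imread("pics/scene_bed.png");print(t.shape,s.shape)
E
```

```text
top griptop 89 mean [ 557.7 -186.5   80.9] rect [ 557.6 -187. ] [16.1 42.5] 90.0 pca deg 178.4
top grip>50 137 mean [ 556.4 -185.8   77.6] rect [ 557.2 -187. ] [16.3 43.4] 89.2 pca deg 178.8
top racktop 339 mean [ 554.2 -184.9   19.5] rect [ 557.8 -188. ] [50.3 70.6] 89.1 pca deg -170.8
top bed all 3624 mean [526.4  56.9  31.8] rect [528.9  57. ] [220.5 130.2] 13.1 pca deg -166.8
top yellow 368 mean [526.9  57.2  35. ] rect [528.1  43.8] [212.2  42.7] 12.8 pca deg -167.1
top lips 801 mean [526.2  60.7  41.7] rect [529.6  60.5] [211.8  45.2] 13.1 pca deg -166.8
top rails 1807 mean [526.1  54.8  29.6] rect [528.3  55.9] [218.6 128.2] 13.1 pca deg -167.2
scene griptop 125 mean [ 561.1 -191.9   79.4] rect [ 559.  -190.3] [43.8 16.8] 0.9 pca deg -179.1
scene grip>50 367 mean [ 562.8 -193.7   70.8] rect [ 559.2 -190.9] [17.2 45.5] 88.8 pca deg -177.2
scene racktop 477 mean [ 566.5 -194.    17.9] rect [ 558.5 -190.6] [73.5 51.1] 0.2 pca deg -167.9
scene bed all 4197 mean [537.3  43.   29.8] rect [529.1  53.6] [222.4 134.8] 13.1 pca deg -166.0
scene yellow 145 mean [530.1  63.9  33.3] rect [527.5  63.5] [196.3  10.7] 12.6 pca deg -166.7
scene lips 1004 mean [530.9  56.8  39.4] rect [525.6  57.2] [210.8  51.1] 13.4 pca deg -166.6
scene rails 1368 mean [536.6  40.2  27.7] rect [530.1  54.5] [219.7 132.5] 13.4 pca deg -166.4
(550, 450, 3) (400, 650, 3)
```

View pics/top_bed.png

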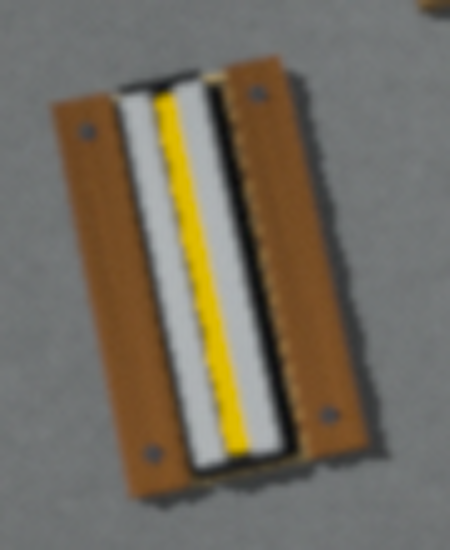

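The top view shows the bed centred at about (250,230) and the small red stop in its rack at (343,217). The larger red, turquoise, purple and black stops are decoys. In the bed crop, the strut lies off-centre to the left, with the yellow mouth running from (165,95) to (235,450).

>>> play_rows(
  rows=[
    [-33,-34,0,0,0,0],
    [-33,-34,0,0,0,0],
    [-33,-34,0,0,0,0],
    [-33,-34,0,0,0,0],
    [-33,-34,0,0,0,0],
    [-33,-34,0,0,0,0],
    [-33,-34,0,0,0,0],
    [-33,-34,0,0,0,0],
  ],
  gripper=47,
  force=60,
)

```text
time_s: 1.5
tool_pos: [371.8, 235.7, 231.6]
tcp_rot: [0.0, 0.179, 0.984, 0.0]
ft_force: [1.4, 0.9, 0.0]
width: 40.2
gripper_force: 0.0
```

>>> play_rows(
  rows=[
    [-33,-34,0,0,0,0],
    [-33,-34,0,0,0,0],
    [-33,-34,0,0,0,0],
    [-33,-34,0,0,0,0],
    [-33,-34,0,0,0,0],
    [-33,-34,0,0,0,0],
    [-33,-34,0,0,0,0],
    [-33,-34,0,0,0,0],
  ],
)

```text
time_s: 2.3
tool_pos: [523.3, -111.9, 231.6]
tcp_rot: [0.0, 0.179, 0.984, 0.0]
ft_force: [0.1, 0.5, 0.5]
width: 40.0
gripper_force: 0.0
```

>>> play_rows(
  rows=[
    [-20,-20,10,0,0,0],
    [-20,-20,10,0,0,0],
    [-20,-20,10,0,0,0],
    [0,0,10,0,0,-7],
    [0,0,10,0,0,-7],
    [0,0,10,0,0,-6.6],
    [0,0,0,0,0,0],
    [0,0,0,0,0,0],
  ],
)

```text
time_s: 3.1
tool_pos: [557.8, -187.5, 171.6]
tcp_rot: [0.0, 0.002, 1.0, -0.0]
ft_force: [0.0, 0.0, 0.9]
width: 40.2
gripper_force: 0.0
```

>>> play_rows(
  rows=[
    [0,0,25,0,0,0],
    [0,0,25,0,0,0],
    [0,0,25,0,0,0],
    [0,0,20,0,0,0],
    [0,0,15,0,0,0],
    [0,0,12,0,0,0],
    [0,0,6,0,0,0],
    [0,0,0,0,0,0],
  ],
)

```text
time_s: 3.9
tool_pos: [557.7, -187.4, 43.1]
tcp_rot: [-0.0, 0.0, 1.0, -0.0]
ft_force: [0.0, 1.1, 0.2]
width: 40.4
gripper_force: 0.0
```

>>> play_rows(
  rows=[
    [0,0,0,0,0,0],
    [0,0,0,0,0,0],
    [0,0,0,0,0,0],
    [0,0,0,0,0,0],
    [0,0,0,0,0,0],
    [0,0,0,0,0,0],
    [0,0,0,0,0,0],
    [0,0,0,0,0,0],
  ],
  gripper=0,
  force=60,
)

```text
time_s: 4.7
tool_pos: [558.3, -187.6, 44.2]
tcp_rot: [0.001, 0.0, 1.0, -0.0]
ft_force: [-1.6, 0.6, 6.5]
width: 15.6
gripper_force: 58.8
```

>>> play_rows(
  rows=[
    [0,0,-5,0,0,0],
    [0,0,-10,0,0,0],
    [0,0,-15,0,0,0],
    [0,0,-15,0,0,0],
    [0,0,-15,0,0,0],
    [4,20,0,0,0,0],
    [4,30,0,0,0,0],
    [4,35,0,0,0,0],
  ],
)

```text
time_s: 5.5
tool_pos: [545.7, -102.3, 104.6]
tcp_rot: [0.001, 0.001, 1.0, -0.0]
ft_force: [1.0, 0.5, -1.1]
width: 15.2
gripper_force: 58.5
```

>>> play_rows(
  rows=[
    [4,40,0,0,0,0],
    [4,40,0,0,0,0],
    [5,37,0,0,0,0],
    [3,25,0,0,0,0],
    [1,15,0,0,0,-3],
    [0,5,0,0,0,-5],
    [0,0,0,0,0,-5],
    [0,0,0,0,0,0],
  ],
)

```text
time_s: 6.3
tool_pos: [528.9, 59.0, 104.0]
tcp_rot: [0.0, -0.115, 0.993, -0.0]
ft_force: [0.1, -0.4, -1.2]
width: 15.5
gripper_force: 58.4
```

```bash
python3 - <<'E'
from h import *
s=bot.state();print(s["tool_pos"],s["tcp_rot"],s["ft_force"],s["width"])
for c in("top","scene"):
    f=bot.grab_frame(c);np.savez(c+"1",**f)
    x0,x1,y0,y1=(210,300,175,285) if c=="top" else (185,345,130,240)
    cv2.imwrite(f"pics/{c}1.png",cv2.resize(f["image"][y0:y1,x0:x1,::-1],None,fx=5,fy=5,interpolation=cv2.INTER_CUBIC))
# strut centre line in each initial frame: intersect mouth/lip pixels with z=42 plane
n=np.array([-np.sin(np.radians(13.1)),np.cos(np.radians(13.1))])
t=np.array([n[1],-n[0]])
for c in("top","scene"):
    f=dict(np.load(c+".npz"));T=np.linalg.inv(f["world_to_cam"])
    # sample the image on the z=42 plane in bed coords, average along strut
    ys=np.arange(-40,41,.5);xs=np.arange(-85,86,1.)
    X=np.array([528.9,56.])[None,None]+xs[None,:,None]*t+ys[:,None,None]*n
    P=np.concatenate([X,np.full(X.shape[:2]+(1,),42.),np.ones(X.shape[:2]+(1,))],-1)@f["world_to_cam"].T
    u=f["cx"]+f["fx"]*P[...,0]/P[...,2];v=f["cy"]+f["fy"]*P[...,1]/P[...,2]
    I=cv2.remap(f["image"],u.astype(np.float32),v.astype(np.float32),cv2.INTER_LINEAR).astype(float)
    m=np.median(I,1)
    print(c,[(y,*m[i].astype(int)) for i,y in enumerate(ys) if i%4==0])
    s=m[:,0]-m[:,2]
    for h,xx in(("lo",slice(0,60)),("hi",slice(110,171))):
        s=np.median(I[:,xx,0]-I[:,xx,2],1);k=(abs(ys-4)<16);w=np.clip(s[k]-.5*s[k].max(),0,None);print(c,h,"yellow centroid",(w*ys[k]).sum()/w.sum())
E
```

```text
[528.90933418  59.03803611 103.97658676] [ 3.54875978e-04 -1.14628089e-01  9.93408410e-01 -7.26661742e-05] [ 0.14517826 -0.360506   -1.16185156] 15.48186632488996
top [(np.float64(-40.0), np.int64(113), np.int64(73), np.int64(36)), (np.float64(-38.0), np.int64(115), np.int64(76), np.int64(37)), (np.float64(-36.0), np.int64(119), np.int64(80), np.int64(41)), (np.float64(-34.0), np.int64(118), np.int64(84), np.int64(47)), (np.float64(-32.0), np.int64(108), np.int64(81), np.int64(49)), (np.float64(-30.0), np.int64(81), np.int64(64), np.int64(40)), (np.float64(-28.0), np.int64(47), np.int64(39), np.int64(27)), (np.float64(-26.0), np.int64(24), np.int64(23), np.int64(20)), (np.float64(-24.0), np.int64(31), np.int64(32), np.int64(32)), (np.float64(-22.0), np.int64(60), np.int64(62), np.int64(63)), (np.float64(-20.0), np.int64(100), np.int64(103), np.int64(104)), (np.float64(-18.0), np.int64(138), np.int64(141), np.int64(143)), (np.float64(-16.0), np.int64(162), np.int64(166), np.int64(168)), (np.float64(-14.0), np.int64(171), np.int64(175), np.int64(177)), (np.float64(-12.0), np.int64(173)
[... 3796 characters left out ...]
nt64(140), np.int64(135), np.int64(134)), (np.float64(24.0), np.int64(129), np.int64(116), np.int64(108)), (np.float64(26.0), np.int64(117), np.int64(96), np.int64(81)), (np.float64(28.0), np.int64(110), np.int64(84), np.int64(63)), (np.float64(30.0), np.int64(108), np.int64(80), np.int64(58)), (np.float64(32.0), np.int64(107), np.int64(80), np.int64(58)), (np.float64(34.0), np.int64(106), np.int64(79), np.int64(57)), (np.float64(36.0), np.int64(104), np.int64(78), np.int64(57)), (np.float64(38.0), np.int64(103), np.int64(77), np.int64(56)), (np.float64(40.0), np.int64(104), np.int64(77), np.int64(56))]
scene lo yellow centroid -2.8134592680047223
scene hi yellow centroid -2.8725124378109452
```

View pics/scene1.png

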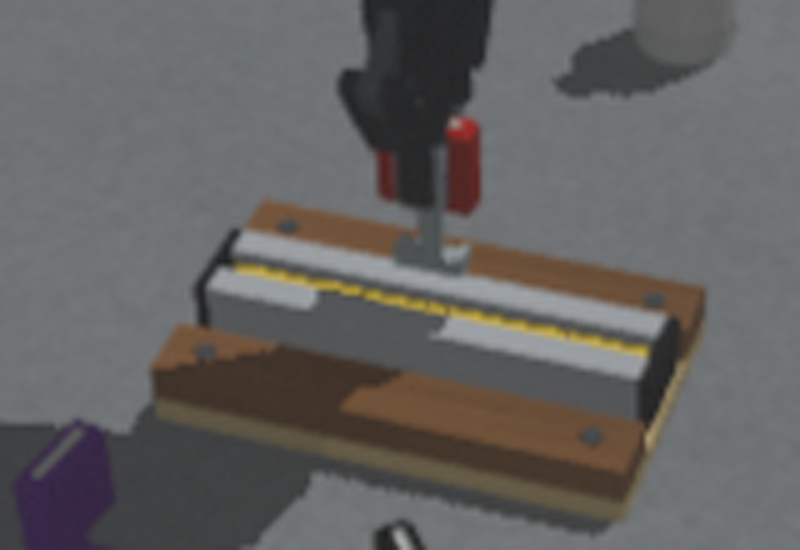

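The scene crop shows the stop held upright above the strut, head parallel to the mouth. The strut's mouth runs from about (240,265) to (645,350). Next I lower it slowly to feel for the mouth.

>>> play_rows(
  rows=[
    [0,-0.3,8,0,0,0],
    [0,0,8,0,0,0],
    [0,0,4,0,0,0],
    [0,0,1,0,0,0],
    [0,0,1,0,0,0],
    [0,0,1,0,0,0],
    [0,0,0.5,0,0,0],
    [0,0,0,0,0,0],
  ],
)

```text
time_s: 7.2
tool_pos: [528.6, 59.3, 79.9]
tcp_rot: [0.0, -0.113, 0.994, -0.0]
ft_force: [0.3, 0.9, -1.4]
width: 15.2
gripper_force: 58.4
```

>>> play_rows(
  rows=[
    [0,0,0.5,0,0,0],
    [0,0,0.5,0,0,0],
    [0,0,0.5,0,0,0],
    [0,0,0.5,0,0,0],
    [0,0,0,0,0,0],
    [0,0,0,0,0,0],
    [0,0,0,0,0,0],
    [0,0,0,0,0,0],
  ],
)

```text
time_s: 8.0
tool_pos: [528.6, 59.3, 77.8]
tcp_rot: [0.0, -0.113, 0.994, -0.0]
ft_force: [-0.7, 0.2, -1.0]
width: 15.1
gripper_force: 58.4
```

>>> play_rows(
  rows=[
    [0,0,0.6,0,0,0],
    [0,0,0.6,0,0,0],
    [0,0,0.6,0,0,0],
    [0,0,0.6,0,0,0],
    [0,0,0.6,0,0,0],
    [0,0,0,0,0,0],
    [0,0,0,0,0,0],
    [0,0,0,0,0,0],
  ],
)

```text
time_s: 8.8
tool_pos: [528.6, 59.3, 74.8]
tcp_rot: [0.0, -0.113, 0.994, -0.0]
ft_force: [-0.4, -0.2, -0.9]
width: 15.1
gripper_force: 58.4
```

>>> play_rows(
  rows=[
    [0,0,1,0,0,0],
    [0,0,1,0,0,0],
    [0,0,1,0,0,0],
    [0,0,1,0,0,0],
    [0,0,1,0,0,0],
    [0,0,1,0,0,0],
    [0,0,0,0,0,0],
    [0,0,0,0,0,0],
  ],
)

```text
time_s: 9.6
tool_pos: [528.7, 59.3, 68.9]
tcp_rot: [0.0, -0.113, 0.994, -0.0]
ft_force: [-0.7, -0.4, 4.0]
width: 15.7
gripper_force: 58.9
```

>>> play_rows(
  rows=[
    [0,0,1,0,0,0],
    [0,0,1,0,0,0],
    [0,0,1,0,0,0],
    [0,0,1,0,0,0],
    [0,0,1,0,0,0],
    [0,0,1,0,0,0],
    [0,0,1,0,0,0],
    [0,0,0,0,0,0],
  ],
)

```text
time_s: 10.4
tool_pos: [528.8, 59.3, 62.1]
tcp_rot: [0.0, -0.113, 0.994, 0.0]
ft_force: [-2.1, -0.8, 10.2]
width: 15.5
gripper_force: 59.8
```

>>> play_rows(
  rows=[
    [0,0,0,0,0,0],
    [0,0,0,0,0,0],
    [0,0,0,0,0,0],
    [0,0,0,0,0,0],
    [0,0,0,0,0,0],
    [0,0,0,0,0,0],
    [0,0,0,0,0,0],
    [0,0,0,0,0,0],
  ],
)

```text
time_s: 11.2
tool_pos: [528.8, 59.3, 62.1]
tcp_rot: [0.0, -0.113, 0.994, 0.0]
ft_force: [-2.9, -0.1, 11.2]
width: 15.1
gripper_force: 59.8
```

>>> play_rows(
  rows=[
    [0,0,0.5,0,0,0],
    [0,0,0.4,0,0,0],
    [0,0,0,0,0,0],
    [0,0,0,0,0,3],
    [0,0,0,0,0,4],
    [0,0,0,0,0,4],
    [0,0,0,0,0,4],
    [0,0,0,0,0,0],
  ],
)

```text
time_s: 12.0
tool_pos: [529.3, 59.3, 61.4]
tcp_rot: [0.001, 0.019, 1.0, 0.0]
ft_force: [0.1, -0.1, 11.2]
width: 15.4
gripper_force: 60.1
```

>>> play_rows(
  rows=[
    [0,0,0,0,0,5],
    [0,0,0,0,0,6],
    [0,0,0,0,0,6],
    [0,0,0,0,0,6],
    [0,0,0,0,0,6],
    [0,0,0,0,0,6],
    [0,0,0,0,0,6],
    [0,0,0,0,0,0],
  ],
)

```text
time_s: 12.8
tool_pos: [529.3, 59.4, 61.4]
tcp_rot: [0.001, 0.368, 0.93, 0.0]
ft_force: [0.3, -0.3, 10.7]
width: 15.7
gripper_force: 60.1
```

>>> play_rows(
  rows=[
    [0,0,0,0,0,6],
    [0,0,0,0,0,6],
    [0,0,0,0,0,6],
    [0,0,0,0,0,6],
    [0,0,0,0,0,6],
    [0,0,0,0,0,4],
    [0,0,0,0,0,0],
    [0,0,0,0,0,0],
  ],
)

```text
time_s: 13.6
tool_pos: [529.2, 59.3, 61.4]
tcp_rot: [0.001, 0.623, 0.782, 0.0]
ft_force: [0.6, -0.6, 11.6]
width: 15.6
gripper_force: 60.1
```

```bash
python3 - <<'E'
from h import *
s=bot.state();print(s["tool_pos"],s["tcp_rot"],s["ft_force"],s["wrist_torque"],s["q"])
f=bot.grab_frame("scene")
cv2.imwrite("pics/scene2.png",cv2.resize(f["image"][130:240,185:345,::-1],None,fx=5,fy=5,interpolation=cv2.INTER_CUBIC))
E
```

```text
[529.23774647  59.3367612   61.35121559] [5.26255441e-04 6.22689422e-01 7.82468826e-01 3.78651251e-04] [ 0.61811269 -0.56541159 11.61973711] [ 0.02646195 -0.02934419 -0.0814755 ] [-0.71152371  0.58958469  0.69053297  1.98905064 -0.54453334  0.75227164
  0.53253947]
```

View pics/scene2.png

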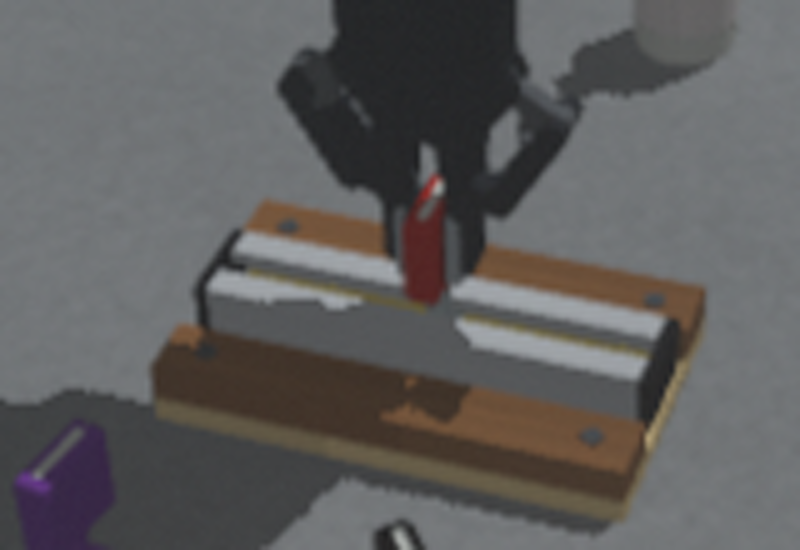

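The crop shows the grip at (430,240) now square across the strut, white line across. I ease it up with the spring, then let go.

>>> play_rows(
  rows=[
    [0,0,-1,0,0,0],
    [0,0,-1,0,0,0],
    [0,0,-1,0,0,0],
    [0,0,-1,0,0,0],
    [0,0,-1,0,0,0],
    [0,0,-0.5,0,0,0],
    [0,0,0,0,0,0],
    [0,0,0,0,0,0],
  ],
)

```text
time_s: 14.45
tool_pos: [529.2, 59.3, 66.7]
tcp_rot: [0.001, 0.623, 0.783, 0.0]
ft_force: [1.4, 0.3, 6.4]
width: 15.6
gripper_force: 59.3
```

>>> play_rows(
  rows=[
    [0,0,0,0,0,0],
    [0,0,0,0,0,0],
    [0,0,0,0,0,0],
    [0,0,0,0,0,0],
    [0,0,0,0,0,0],
    [0,0,0,0,0,0],
    [0,0,0,0,0,0],
    [0,0,0,0,0,0],
  ],
  gripper=60,
)

```text
time_s: 15.25
tool_pos: [528.6, 59.3, 66.4]
tcp_rot: [0.0, 0.623, 0.783, -0.0]
ft_force: [0.7, -0.5, 0.1]
width: 51.3
gripper_force: 0.0
```

>>> play_rows(
  rows=[
    [0,0,-5,0,0,0],
    [0,0,-10,0,0,0],
    [0,0,-20,0,0,0],
    [0,0,-30,0,0,0],
    [0,0,-30,0,0,0],
    [0,0,-30,0,0,0],
    [0,0,0,0,0,0],
    [0,0,0,0,0,0],
  ],
)

```text
time_s: 16.05
tool_pos: [528.8, 59.5, 192.2]
tcp_rot: [0.0, 0.623, 0.783, 0.001]
ft_force: [0.5, 0.3, -1.2]
width: 51.2
gripper_force: 0.0
```

```bash
python3 - <<'E'
from h import *
s=bot.state();print(s["tool_pos"],s["ft_force"],s["width"])
f=bot.grab_frame("scene");W=world(f);im=f["image"].astype(int)
red=(im[...,0]>1.6*im[...,1])&(np.hypot(W[...,0]-529,W[...,1]-59)<35)&(W[...,2]>50)&(W[...,2]<120)
top=red&(W[...,2]>np.percentile(W[red][:,2],98)-3)
w=W[red];print(len(w),np.percentile(w[:,2],[2,50,95,99]).round(1),cv2.minAreaRect(w[:,:2].astype(np.float32)))
cv2.imwrite("pics/scene3.png",cv2.resize(f["image"][130:240,185:345,::-1],None,fx=5,fy=5,interpolation=cv2.INTER_CUBIC))
E
```

```text
[528.76373505  59.54371708 192.19275683] [ 0.49718823  0.2941634  -1.23309086] 51.23190948734371
220 [ 66.6  91.  103.2 104.5] ((531.6700439453125, 57.23472595214844), (16.173908233642578, 44.301124572753906), 11.657041549682617)
```

View pics/scene3.png

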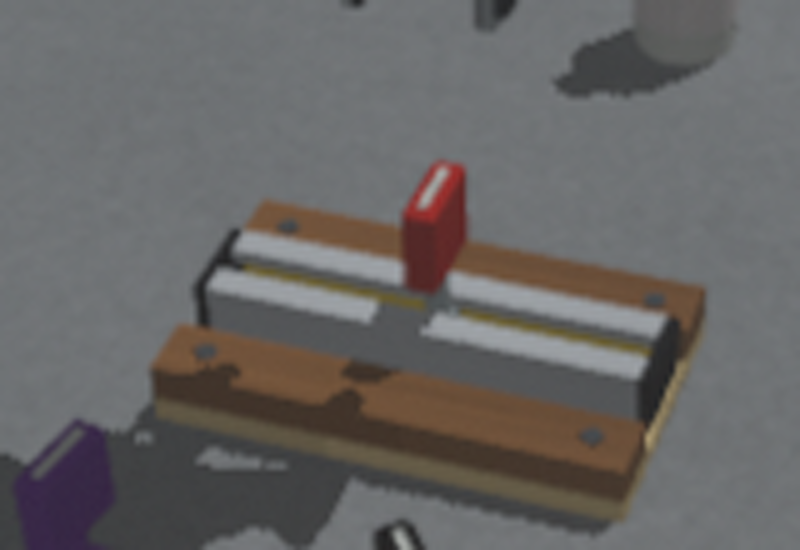

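The stop stands upright at (435,220), square across the strut. Its top is at about 104.5 mm, against 105 mm expected when locked, and the gripper is clear. I'm handing the job in.

```bash
python3 -c "
from station import bot
print(bot.close_job())"
```

```text
the job is handed in; nothing more can be done
None
```

The red-handled stop is in the strut, turned square across it and released. The last picture shows it upright at about the locked height (top at 104.5 mm, 105 mm expected). I handed the job in at about 16 s, and no verdict came back.

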